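# Clamp a grinding jar in the ball mill

### The arm

A 6-joint arm with a two-finger parallel gripper is mounted at the origin on the work surface. World frame = base frame: x ahead of the robot, y to its left, z up, the work surface at z = 0. Lengths are in m, angles in rad, forces in N, time in s.
With the tool pointing down it reaches from about 0.3 to 0.825 m from the base axis. Payload 5.4 kg.
Tool frame: the origin (TCP) lies at the very end of the fingers, on their centre line; the grasp point (between the pads) lies 19 mm behind it; z points along the fingers, y is the line along which they close (so a half turn about z gives the same grasp; the last joint's range is limited). The gripper opens to 92 mm and grips with 3 to 60 N. Pads are 20 mm wide; open, the fingers measure 128 mm over their backs; the gripper's body (75 mm by 189 mm) begins 69 mm behind the grasp point.
Start: joints at [-1.363, 0.158, 1.597, -0, 1.386, -0.21], TCP at [0.233, -0.526, 0.184] pointing down, gripper open.
Joint ranges: [-2.91, 2.91], [-0.94, 2.29], [0.18, 2.7], [-1.29, 4.43], [0.17, 2.64], [-3, 3]. Speed limits (rad/s): [2.57, 2.57, 3.14, 3.14, 3.14, 3.14].

### API

Orientations are given as a unit quaternion [w, x, y, z].
In Python, from bench import r gives the robot as it stands. The module is installed in compiled form; this text tells all that it offers.
- The arm moves only by the tool send_rows, never from a script. Its argument "commands" is a list of rows, each an object of numbers: "x", "y", "z": the shift along the tool's x, y, z in mm; "turn": the turn about the tool's z in degrees; "jaw": the finger opening in mm, from 0 to 91.9. A call has 1 to 20 rows; each row shifts and turns the commanded pose from where the row before left it, along the tool's axes as they then stand; what a row does not reach is not made up. A row lasts 1/12 s, in which the tool goes at most 41.7 mm and 7.16 degrees, less where a joint would pass 70% of its speed; a pose out of reach is approached as far as the arm can. A call is refused whole if a number of a shift passes 41.7 or a number of a turn 7.16, either way. A call with a gripper value outside its range is refused whole. The fingers move at their own pace and stop on an object; the grip force is fixed at half the most. Time passes only in rows, so rows that do not move let the fingers close. It gives the time, the measured TCP pose, the force, the opening and the grip force at its end, in the units of the state.
- r.read_state(): the state, without advancing time (a new reading comes with each control period).
- r.get_image(name): name is "scene" or "side" or "wrist"; returns a dict with "image" (400x640x3 uint8, red, green, blue), "intrinsics" (3x3 intrinsics, pixels), "D" ([k1, k2, p1, p2, k3] as OpenCV has them; the pictures are not rectified), "extrinsics" (4x4, takes a point from world to camera coordinates). Camera axes: x right, y down, z forward; pixel columns grow to the right and rows downward; lengths in m; the calibration is good to about 2 mm. A picture is of the moment at which its call begins. There is no depth.
- r.close_job(): hands the job in; it is judged then, once.
The state is a dict: "clock": time; "q": joint angles; "joint_velocities": joint speeds; "joint_efforts": joint torques, N m; "tool_pos": TCP position; "tcp_rot": TCP orientation; "wrist_force": force on the tool from outside, world axes, zero at the start; "moment": the same for the moment, N m; "opening": opening from 0.0 (shut) to 1.0 (fully open); "gripper_force": force on a finger pad.
Only numpy, scipy, OpenCV 4.12 (cv2) and the standard library are available. Lean on these libraries where they do the work, as an engineer would, in place of code of your own. Each camera call takes 0.05 s, during which the arm holds its last target. There are 200 camera calls.

### The job

Load the slim closed steel grinding jar into the ball mill: set it down upright in the jar holder, swing the clamp yoke over it fully home into its catch, then turn the T-handle clockwise until the rising resistance shows that the jar is clamped firmly, without forcing it further. Let go, and leave the wide jar, the beaker and the bottles where they stand.

Things in the scene. Friction and masses are not known exactly. Their poses are not given: they have to be found in the camera images.
- mill: Ball mill, fixed: white box 250 mm (x) by 260 mm (y), aluminium plate (190 by 230 mm) on top, 104 mm above the table. Origin on the table under the jar holder's centre; z up, -x its panel front. On the plate: the holder, the yoke's round hinge post at y +80 mm, the catch post at y -94 mm (18 mm in y, x -23 to +13 mm, 234 mm high), its slot open to +x.
- seat (a point): Centre of the inner floor of the jar holder, 110 mm above the table: a dark steel cup, inner diameter 64 mm, outer 74 mm, its rim 16 mm above this floor. Axes as the mill's.
- jar: The slim grinding jar, closed: plain steel cylinder, diameter 58 mm, height 80 mm with its lid (the topmost 5 mm is a boss of diameter 27 mm in the middle of the lid). 0.44 to 0.72 kg. Origin: centre of its underside, z up. Starts upright on the table to the left or right of the mill.
- yoke (a joint): Angle of the clamp yoke, a flat steel bar that swings level about the hinge post. 0 = home: bar along the mill's -y, over the holder, end in the catch, against a stop. It grows anticlockwise from above as the free end swings to the mill's +x (rear): at angle a the bar points along (sin a, -cos a) in the mill's x, y. Starts at 1.8 to 2.15. It stays where left; about 4 N at the stud moves it.
- stud (a point): Point on the axis of the yoke's upright grip stud (round steel pin, diameter 16 mm, from the bar's top at 224 mm to 270 mm above the table), 145 mm from the hinge axis; the point lies 14 mm under its top, 256 mm above the table. Pinch or push it to swing the yoke. The point's -y axis points along the bar (22 mm wide, 16 mm thick) to its free end, 188 mm from the hinge.
- handle (a joint): T-handle's angle about its vertical axis, 80 mm from the yoke's hinge (over the holder when home). Grows clockwise from above, driving the screw down 10 mm per turn; 0 = fully up, 0.6 to 1.6 at start, at most 7.5. Turning it free takes 0.13 N m; from about 3.14, where the foot meets a seated jar, 0.13 N m more per rad. Firm 0.7 to 1.2 rad past that; it stays tight when let go.
- handle_grip (a point): Centre of the T-handle's crossbar: dark bar 70 mm long (along this point's x axis), 13 mm wide, 17 mm high, on a 12 mm rod. It turns with the handle and sinks with the screw. 269 mm above the table when fully up; the yoke's boss (diameter 34 mm) under it has its top 233 mm above the table.
- spindle: The clamp screw, carried by the yoke. Origin: centre of the underside of its round pressure foot (diameter 20 mm, turns with the T-handle); z up. 195 mm above the table when fully up: 5 mm over the lid boss of a seated jar.
- widejar: Another closed steel jar, too wide for the holder: diameter 84 mm, height 70 mm. Origin: centre of its underside. To be left alone.
- beaker: Glass beaker, diameter 70 mm, height 95 mm. Origin: centre of its underside. To be left alone.
- reagent: Amber bottle, diameter 68 mm, height 150 mm. Origin: centre of its underside. To be left alone.
- spinbottle0: Clear wide-mouth bottle with white cap, diameter 62 mm, height 125 mm, behind the mill. Origin: centre of its underside. To be left alone.
- spinbottle1: A second bottle like spinbottle0, behind the mill. Origin: centre of its underside. To be left alone.
There are look-alikes about, which are no part of the job. What is shaped like the jar but orange is not meant.

How it is judged:
On the way, in this order (a step that is already met when the one before it is completed fails the run):
1. the slim jar stands in the jar holder (horizontal distance between jar and seat below 0.007 m and z of jar in the frame of seat below 0.003 m and angle between jar's own z axis and vertical below 0.06 rad), for 0.2 s.
2. the yoke is swung home over the jar (value of joint yoke below 0.04 rad and horizontal distance between jar and seat below 0.007 m), for 0.2 s.
3. the screw presses the jar down firmly (contact force between spindle and jar above 40 N), for 0.3 s.
At the end, for the whole second after the job is handed in: Slim jar in the holder: within 7 mm of its centre, under 3 mm above its floor, tilt under 0.06 rad, at rest; yoke home (joint below 0.04 rad); the screw's foot presses on the jar with more than 40 N (never over 200 N); nothing else moved over 30 mm (all of step 2 and z of jar in the frame of seat below 0.003 m and angle between jar's own z axis and vertical below 0.06 rad and contact force between spindle and jar above 40 N and linear speed of jar below 0.01 m/s); the robot touches nothing.
It fails at once if the jar is crushed: the screw presses on it with more than 200 N (contact force between spindle and jar above 200 N).
It fails at once if the slim jar is dropped (faster than 0.6 m/s while not held) (linear speed of jar above 0.6 m/s and contact force between the fingers and jar below 0.5 N).
It fails at once if the slim jar is tipped by more than 45 degrees (angle between jar's own z axis and vertical above 0.79 rad).
It fails at once if the wide jar, the beaker or a bottle is moved more than 30 mm (distance of any of widejar, beaker, reagent, spinbottle0, spinbottle1 from where it was at the start of the episode above 0.03 m).
It also fails if it takes over 72 s, if anything falls off the work surface, if the arm or the gripper's body presses on something with over 40 N, if the wrist force passes 120 N, or if a joint passes its speed limit or range.

## Working session

There is one attempt and no reset: what is moved stays moved. The work goes in short steps, Python scripts to look and compute and a tool call to move; the robot and the scene stay as the last step left them, time stands still between calls to the robot, and variables do not carry over. Pictures are saved under pics/ and viewed, at most 10 in all, crops included, and the job is handed in when it is done.

Besides the shell and the picture viewer there is one more tool, called after ">>>" as name([rows], argument=value, ...), one row to a line, values as JSON. send_rows: Moves the arm, as the interface text tells. Its arguments: {"type":"object","properties":{"commands":{"type":"array"}},"required":["commands"]}

```bash
mkdir -p pics
cat > h.py <<'E'
import numpy as np, cv2
from bench import r
def shot(n,f):
    d=r.get_image(n); cv2.imwrite('pics/'+f+'.png',cv2.cvtColor(d['image'],cv2.COLOR_RGB2BGR))
    np.savez('pics/'+f,K=d['intrinsics'],D=d['D'],E=d['extrinsics'])
def cal(f):
    z=np.load('pics/'+f+'.npz'); return np.array(z['K']),np.array(z['D']),np.array(z['E'])
def at(f,u,v,z):
    K,D,E=cal(f); p=cv2.undistortPoints(np.array([[[u,v]]],float),K,D)[0,0]
    R,t=E[:3,:3],E[:3,3]; o=-R.T@t; d=R.T@np.array([p[0],p[1],1]); return o+d*(z-o[2])/d[2]
def proj(f,P):
    K,D,E=cal(f); return cv2.projectPoints(np.array(P,float).reshape(-1,3),cv2.Rodrigues(E[:3,:3])[0],E[:3,3],K,D)[0][:,0]
E
python3 - <<'E'
from h import *
shot('scene','s0');shot('side','d0')
s=r.read_state();print(s['tool_pos'],s['tcp_rot'],s['opening'],s['clock'])
for f in('s0','d0'):
    K,D,E=cal(f);print((-E[:3,:3].T@E[:3,3]).round(3),E[2,:3].round(2))
E
```

```text
[ 0.23316685 -0.52493093  0.18341564] [-8.54247889e-04  9.78257548e-01  2.07391995e-01  1.48175329e-05] 0.9994290011806218 0.1
[ 1.482 -0.873  1.053] [-0.57  0.57 -0.59]
[0.445 0.64  0.97 ] [ 0.17 -0.63 -0.76]
```

View pics/s0.png

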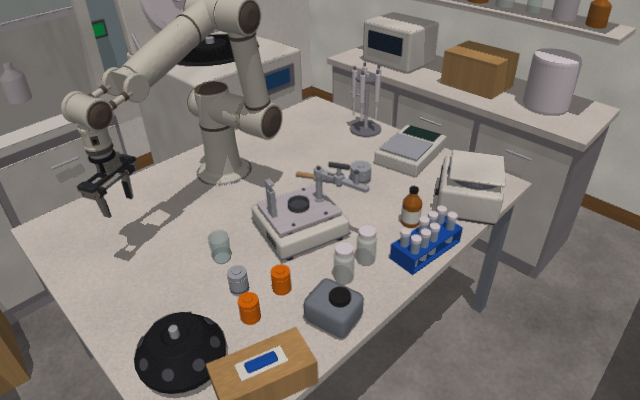

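View pics/d0.png

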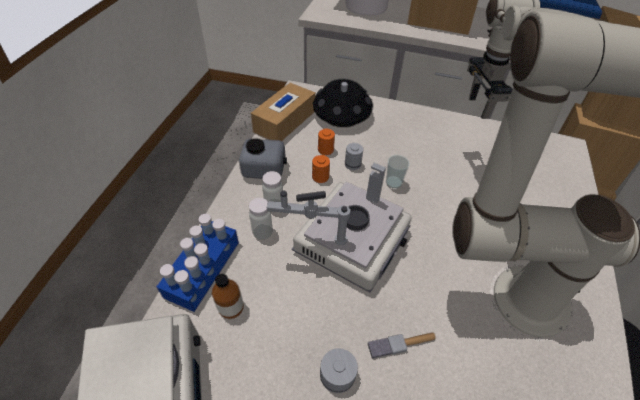

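The scene picture shows the slim steel jar at about (238,280), the orange look-alikes at (249,308) and (281,279), the mill at (300,215) and the wide jar at (360,173). In the side picture the slim jar is at (354,156), the mill at (355,230) and the wide jar at (339,370). I'll enlarge both.

Run:
```python
import cv2
a=cv2.imread('pics/s0.png')[160:310,200:400];cv2.imwrite('pics/s0c.png',cv2.resize(a,None,fx=4,fy=4,interpolation=cv2.INTER_CUBIC))
a=cv2.imread('pics/d0.png')[140:290,245:445];cv2.imwrite('pics/d0c.png',cv2.resize(a,None,fx=4,fy=4,interpolation=cv2.INTER_CUBIC))
```

```text
(no output)
```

View pics/s0c.png

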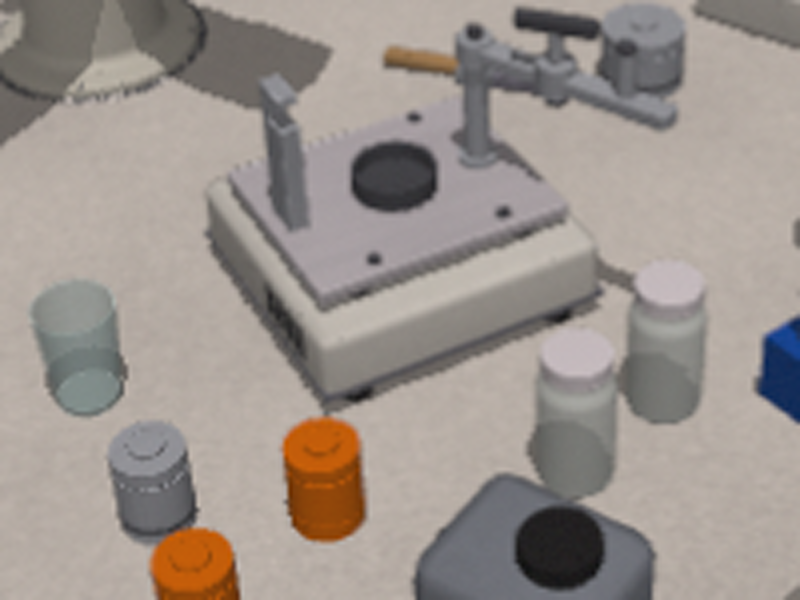

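View pics/d0c.png

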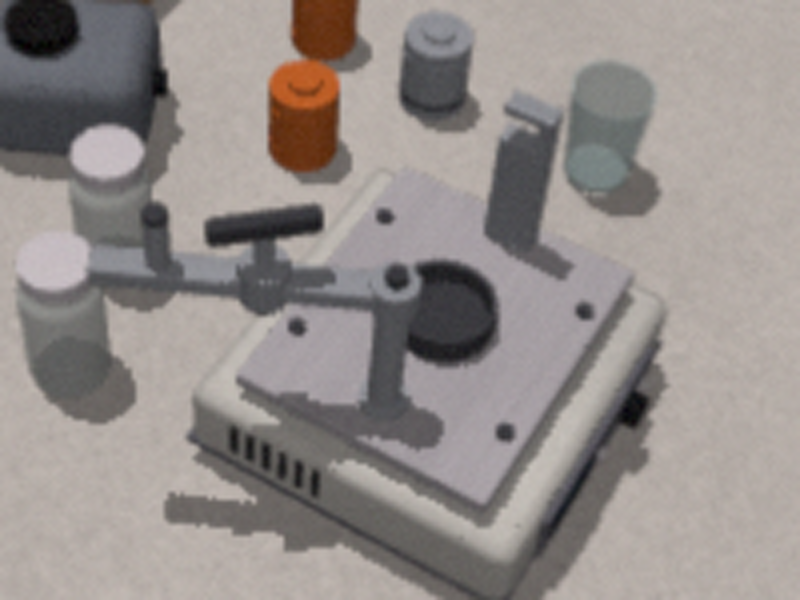

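Both crops show the parts clearly. The plate corners in the scene crop are (230,175), (325,303), (568,207) and (448,97), and in the side crop (632,272), (403,170), (238,380) and (484,505). The jar lid is at (149,448) in the scene crop and (438,40) in the side crop. The stud tops are at (627,47) and (155,213). Next I fit the poses.

```bash
cat > fit.py <<'E'
from h import *
from scipy.optimize import least_squares
S=lambda u,v:('s0',200+u/4,160+v/4)
D=lambda u,v:('d0',245+u/4,140+v/4)
def tri(name,a,b,z):
    P=[at(*a,z),at(*b,z)]; print(name,P[0].round(4),P[1].round(4)); return (P[0]+P[1])/2
jar=tri('jar lid',S(149,448),D(438,38),.075)
stud=tri('stud',S(627,46),D(154,213),.270)
hg=tri('handle',S(558,18),D(265,218),.2745)
h1=tri('hend1',S(517,14),D(322,212),.2745);h2=tri('hend2',S(598,22),D(208,226),.2745)
hold=tri('holder',S(395,167),D(450,299),.126)
post=tri('hinge base',S(480,158),D(387,405),.106)
tri('beaker top',S(76,308),D(613,90),.095);tri('orange',S(322,445),D(304,86),.075)
sp=tri('spin1',S(670,286),D(55,262),.122); tri('spin0',S(577,357),D(107,155),.122)
obs=[(-95,-115,S(230,175),D(632,272)),(95,-115,S(325,303),D(403,170)),(95,115,S(568,207),D(238,380)),(-95,115,S(448,97),D(484,505))]
def res(p):
    x,y,a,cx,cy,th=p;c,s=np.cos(a),np.sin(a);R=np.array([[c,-s],[s,c]]);e=[]
    for X,Y,o1,o2 in obs:
        w=np.r_[R@[X/1e3+cx,Y/1e3+cy]+[x,y],.104]
        for o in(o1,o2): e+=list(proj(o[0],w)[0]-o[1:])
    W=lambda X,Y,z:np.r_[R@[X,Y]+[x,y],z]
    L=[(W(0,0,.126),(S(395,167),D(450,299))),(W(0,.08,.106),(S(480,158),D(387,405))),(W(.145*np.sin(th),.08-.145*np.cos(th),.27),(S(627,46),D(154,213))),(W(.08*np.sin(th),.08-.08*np.cos(th),.2745),(S(558,18),D(265,218)))]
    for w,os in L:
        for o in os:e+=list(proj(o[0],w)[0]-o[1:])
    return np.array(e)
c0=hold[:2]; d=post[:2]-c0; a0=np.arctan2(-d[0],d[1])
f=least_squares(res,[*c0,a0,0,0,2.],loss='soft_l1');print(f.x.round(4),res(f.x).reshape(-1,2).round(1).tolist())
x,y,a,_,_,th=f.x
print('world hinge',x-.08*np.sin(a),y+.08*np.cos(a),'bar world ang',a+th-np.pi/2,'crossbar world ang',np.arctan2(*(h1-h2)[1::-1]), 'jar',jar)
E
python3 fit.py
```

```text
jar lid [ 0.6007 -0.3676  0.075 ] [ 0.5936 -0.3567  0.075 ]
stud [0.6924 0.0506 0.27  ] [0.6855 0.0596 0.27  ]
handle [0.6309 0.0386 0.2745] [0.6213 0.0477 0.2745]
hend1 [0.6034 0.0208 0.2745] [0.591  0.0333 0.2745]
hend2 [0.6577 0.0557 0.2745] [0.6509 0.0635 0.2745]
holder [ 0.5296 -0.0511  0.126 ] [ 0.5182 -0.0463  0.126 ]
hinge base [0.5524 0.0255 0.106 ] [0.5396 0.0369 0.106 ]
beaker top [ 0.4518 -0.3244  0.095 ] [ 0.4439 -0.3177  0.095 ]
orange [ 0.6902 -0.2766  0.075 ] [ 0.6837 -0.2674  0.075 ]
spin1 [ 0.7921 -0.0067  0.122 ] [7.863e-01 1.000e-04 1.220e-01]
spin0 [ 0.7951 -0.1152  0.122 ] [ 0.7883 -0.1064  0.122 ]
[ 5.2210e-01 -4.4400e-02 -2.6170e-01  7.0000e-04  0.0000e+00  2.0095e+00] [[-1.0, -2.1], [0.4, -1.1], [-0.4, -3.4], [-0.8, -1.8], [0.9, -2.7], [-1.3, -1.4], [3.0, -2.4], [0.7, -0.0], [-0.0, -1.8], [-1.6, 0.2], [-0.5, -2.1], [-0.8, -1.5], [0.0, -1.8], [0.2, -0.4], [-0.3, -2.1], [-0.0, -0.3]]
world hinge 0.542810897568244 0.03286741158921487 bar world ang 0.17709213190215078 crossbar world ang -2.623379626780659 jar [ 0.59713501 -0.36213635  0.075     ]
```

```bash
cat >> h.py <<'E'
from scipy.spatial.transform import Rotation as Rn
def go(x,y,z,xang=None):
    "print turn needed (deg), then shift in tool frame after the turn (mm)"
    s=r.read_state();q=s['tcp_rot'];R=Rn.from_quat([q[1],q[2],q[3],q[0]]).as_matrix()
    c=np.degrees(np.arctan2(R[1,0],R[0,0]));xa=c if xang is None else xang
    a=np.radians(xa);A=np.array([[np.cos(a),np.sin(a),0],[np.sin(a),-np.cos(a),0],[0,0,-1]]).T
    A=np.array([[np.cos(a),np.sin(a),0],[np.sin(a),-np.cos(a),0],[0,0,-1]])
    d=A.T@(np.array([x,y,z])-s['tool_pos'])*1e3
    print('pos',np.round(s['tool_pos'],4),'xang %.2f turn %.2f shift'%(c,(c-xa+180)%360-180),d.round(1),'tilt',(R[:,2]).round(4),'q6 %.2f'%s['q'][5],'t',round(s['clock'],2),'f',np.round(s['wrist_force'],1),'m',np.round(s['moment'],2),s['opening'],s['gripper_force'])
E
python3 - <<'E'
from h import *
print(at('d0',327,134,.075),at('s0',248.5,299,.075))
go(.585,-.36,.25,75)
go(.597,-.362,.25,75)
shot('wrist','w0');K,D,E=cal('w0');s=r.read_state();print((-E[:3,:3].T@E[:3,3])-s['tool_pos'],E[2,:3],E[0,:3],K)
E
```

```text
[ 0.7021091  -0.40535572  0.075     ] [ 0.70790877 -0.40954211  0.075     ]
pos [ 0.2332 -0.5249  0.1834] xang 23.94 turn -51.06 shift [250.4 297.2 -66.6] tilt [-3.0e-04  1.7e-03 -1.0e+00] q6 -0.21 t 0.1 f [0.5 0.5 0.2] m [0.   0.01 0.03] 0.9994290011806218 0.0
pos [ 0.2332 -0.5249  0.1834] xang 23.94 turn -51.06 shift [251.5 309.3 -66.6] tilt [-3.0e-04  1.7e-03 -1.0e+00] q6 -0.21 t 0.1 f [0.5 0.5 0.2] m [0.   0.01 0.03] 0.9994290011806218 0.0
[0.06320213 0.0282258  0.19948201] [-0.22512789 -0.09842423 -0.96934519] [ 0.40662346 -0.91359431 -0.00167377] [[324.02475237   0.         315.43415912]
 [  0.         324.02475237 198.05601421]
 [  0.           0.           1.        ]]
```

>>> send_rows([
  {"turn": -6.4, "z": -8},
  {"turn": -6.4, "z": -8},
  {"turn": -6.4, "z": -8},
  {"turn": -6.4, "z": -8},
  {"turn": -6.4, "z": -8},
  {"turn": -6.4, "z": -8},
  {"turn": -6.4, "z": -8},
  {"turn": -6.3, "z": -10, "jaw": 76},
  {"x": 25, "y": 30},
  {"x": 25, "y": 30},
  {"x": 25, "y": 30},
  {"x": 25, "y": 30},
  {"x": 25, "y": 30},
  {"x": 25, "y": 30},
  {"x": 25, "y": 30},
  {"x": 25, "y": 30},
  {"x": 25, "y": 30},
  {"x": 26, "y": 33},
  {},
  {},
])

```text
invalid input
```

Run:
```python
from h import *
go(.597,-.362,.25,75)
shot('wrist','w1')
print(proj('w1',[[.597,-.362,.075],[.597,-.362,0]]))
```

```text
pos [ 0.2332 -0.525   0.1836] xang 23.94 turn -51.06 shift [251.6 309.2 -66.4] tilt [-3.0e-04  1.4e-03 -1.0e+00] q6 -0.21 t 0.15 f [ 0.5 -0.3  0.4] m [0.02 0.01 0.05] 1.000734425885306 0.0
[[ 314.68378366 -376.66642992]
 [ 314.9848631  -256.88559668]]
```

View pics/w1.png

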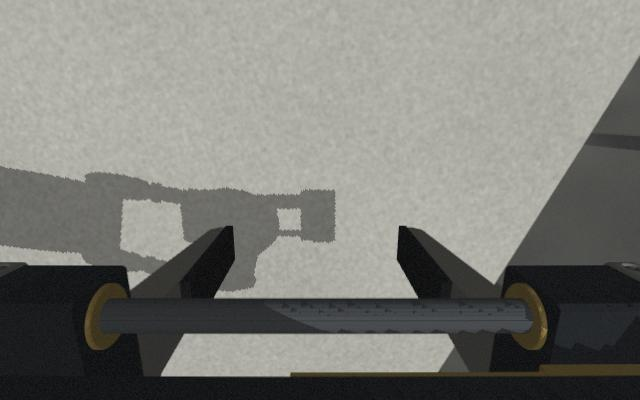

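The arm didn't move, so this picture only shows the bare table and the open fingers (tips near (233,228) and (400,228)). I'll resend with every key in every row.

>>> send_rows([
  {"x": 0, "y": 0, "z": -8, "turn": -6.4, "jaw": 76},
  {"x": 0, "y": 0, "z": -8, "turn": -6.4, "jaw": 76},
  {"x": 0, "y": 0, "z": -8, "turn": -6.4, "jaw": 76},
  {"x": 0, "y": 0, "z": -8, "turn": -6.4, "jaw": 76},
  {"x": 0, "y": 0, "z": -8, "turn": -6.4, "jaw": 76},
  {"x": 0, "y": 0, "z": -8, "turn": -6.4, "jaw": 76},
  {"x": 0, "y": 0, "z": -8, "turn": -6.4, "jaw": 76},
  {"x": 0, "y": 0, "z": -10, "turn": -6.3, "jaw": 76},
  {"x": 25, "y": 30, "z": 0, "turn": 0, "jaw": 76},
  {"x": 25, "y": 30, "z": 0, "turn": 0, "jaw": 76},
  {"x": 25, "y": 30, "z": 0, "turn": 0, "jaw": 76},
  {"x": 25, "y": 30, "z": 0, "turn": 0, "jaw": 76},
  {"x": 25, "y": 30, "z": 0, "turn": 0, "jaw": 76},
  {"x": 25, "y": 30, "z": 0, "turn": 0, "jaw": 76},
  {"x": 25, "y": 30, "z": 0, "turn": 0, "jaw": 76},
  {"x": 25, "y": 30, "z": 0, "turn": 0, "jaw": 76},
  {"x": 25, "y": 30, "z": 0, "turn": 0, "jaw": 76},
  {"x": 26, "y": 33, "z": 0, "turn": 0, "jaw": 76},
  {"x": 0, "y": 0, "z": 0, "turn": 0, "jaw": 76},
  {"x": 0, "y": 0, "z": 0, "turn": 0, "jaw": 76},
])

```text
clock: 1.87
tool_pos: [0.5918, -0.3598, 0.2489]
tcp_rot: [-0.001, 0.792, 0.61, -0.0]
wrist_force: [-0.3, -0.9, -0.4]
opening: 0.825
gripper_force: 0.0
```

Run:
```python
from h import *
go(.597,-.362,.25,75)
shot('wrist','w1')
print(proj('w1',[[.597,-.362,.075],[.597,-.362,0]]))
```

```text
pos [ 0.5918 -0.3598  0.2489] xang 75.23 turn 0.23 shift [-0.8  5.6 -1.1] tilt [-0.0015  0.0011 -1.    ] q6 -0.46 t 1.87 f [-0.3 -0.9 -0.4] m [-0.07 -0.04 -0.03] 0.8245374874218232 0.0
[[320.38014419 177.84734836]
 [319.68315473 167.91094045]]
```

View pics/w1.png

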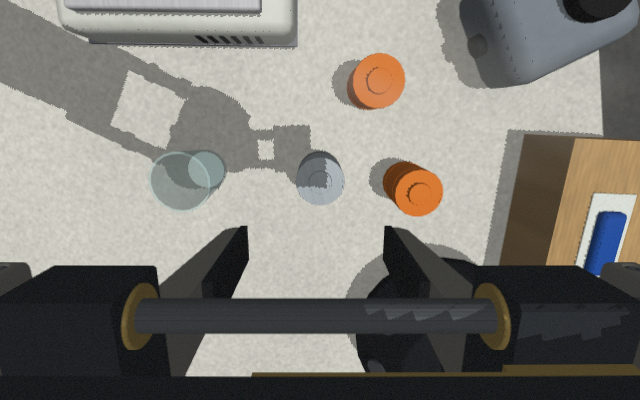

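The wrist picture shows the slim jar's lid at about (320,181) with its boss at about (319,181). The beaker is at (190,178), the orange jars at (378,81) and (417,190), and there is free room on both sides for the fingers.

Run:
```python
from h import *
P=at('w1',320.3,181.5,.075);print(P, at('w1',319,180,.08), at('w1',417,190,.075))
go(P[0],P[1],.034)
```

```text
[ 0.59581851 -0.36619223  0.075     ] [ 0.5949945 -0.3631185  0.08     ] [ 0.70380588 -0.40507355  0.075     ]
pos [ 0.5906 -0.3609  0.2495] xang 75.11 turn 0.00 shift [ -3.7   6.4 215.5] tilt [-1.3e-03  4.0e-04 -1.0e+00] q6 -0.46 t 1.92 f [ 0.5 -0.5 -0.1] m [-0.05 -0.11  0.03] 0.8255734625056893 0.0
```

>>> send_rows([
  {"x": -3, "y": 6, "z": 30, "turn": 0, "jaw": 76},
  {"x": 0, "y": 0, "z": 30, "turn": 0, "jaw": 76},
  {"x": 0, "y": 0, "z": 30, "turn": 0, "jaw": 76},
  {"x": 0, "y": 0, "z": 30, "turn": 0, "jaw": 76},
  {"x": 0, "y": 0, "z": 25, "turn": 0, "jaw": 76},
  {"x": 0, "y": 0, "z": 25, "turn": 0, "jaw": 76},
  {"x": 0, "y": 0, "z": 25, "turn": 0, "jaw": 76},
  {"x": 0, "y": 0, "z": 20, "turn": 0, "jaw": 76},
  {"x": 0, "y": 0, "z": 0, "turn": 0, "jaw": 76},
  {"x": 0, "y": 0, "z": 0, "turn": 0, "jaw": 60},
  {"x": 0, "y": 0, "z": 0, "turn": 0, "jaw": 40},
  {"x": 0, "y": 0, "z": 0, "turn": 0, "jaw": 40},
  {"x": 0, "y": 0, "z": 0, "turn": 0, "jaw": 40},
  {"x": 0, "y": 0, "z": 0, "turn": 0, "jaw": 40},
  {"x": 0, "y": 0, "z": 0, "turn": 0, "jaw": 40},
  {"x": 0, "y": 0, "z": 0, "turn": 0, "jaw": 40},
])

```text
clock: 3.25
tool_pos: [0.5959, -0.3671, 0.0381]
tcp_rot: [0.001, 0.793, 0.609, -0.0]
wrist_force: [-4.1, 0.6, 6.7]
opening: 0.619
gripper_force: 30.0
```

Run:
```python
from h import *
go(.595,-.365,.30)
```

```text
pos [ 0.5959 -0.3671  0.0381] xang 75.05 turn 0.00 shift [   1.8   -1.4 -261.9] tilt [ 0.0011 -0.0025 -1.    ] q6 -0.46 t 3.25 f [-4.1  0.6  6.7] m [ 0.08  0.76 -0.01] 0.6187050428546967 30.02636432647705
```

>>> send_rows([
  {"x": 0, "y": 0, "z": -6, "turn": 0, "jaw": 40},
  {"x": 0, "y": 0, "z": -15, "turn": 0, "jaw": 40},
  {"x": 0, "y": 0, "z": -25, "turn": 0, "jaw": 40},
  {"x": 0, "y": 0, "z": -30, "turn": 0, "jaw": 40},
  {"x": 0, "y": 0, "z": -30, "turn": 0, "jaw": 40},
  {"x": 0, "y": 0, "z": -30, "turn": 0, "jaw": 40},
  {"x": 0, "y": 0, "z": -30, "turn": 0, "jaw": 40},
  {"x": 0, "y": 0, "z": -30, "turn": 0, "jaw": 40},
  {"x": 0, "y": 0, "z": -30, "turn": 0, "jaw": 40},
  {"x": 0, "y": 0, "z": -30, "turn": 0, "jaw": 40},
  {"x": 0, "y": 0, "z": -20, "turn": 0, "jaw": 40},
  {"x": 0, "y": 0, "z": 0, "turn": 0, "jaw": 40},
])

```text
clock: 4.25
tool_pos: [0.5972, -0.3668, 0.3185]
tcp_rot: [0.005, 0.793, 0.609, 0.001]
wrist_force: [-0.5, -1.6, -5.3]
opening: 0.62
gripper_force: 30.0
```

Run:
```python
from h import *
go(.488,-.17,.315)
```

```text
pos [ 0.5972 -0.3668  0.3185] xang 75.06 turn 0.00 shift [ 162.  -156.2    3.5] tilt [ 0.0082 -0.0067 -0.9999] q6 -0.46 t 4.25 f [-0.5 -1.6 -5.3] m [-0.07 -0.13  0.05] 0.6202882398626725 29.974054098129272
```

>>> send_rows([
  {"x": 10, "y": -10, "z": 0, "turn": 0, "jaw": 40},
  {"x": 20, "y": -20, "z": 0, "turn": 0, "jaw": 40},
  {"x": 25, "y": -24, "z": 0, "turn": 0, "jaw": 40},
  {"x": 25, "y": -24, "z": 0, "turn": 0, "jaw": 40},
  {"x": 25, "y": -24, "z": 0, "turn": 0, "jaw": 40},
  {"x": 25, "y": -24, "z": 0, "turn": 0, "jaw": 40},
  {"x": 20, "y": -20, "z": 0, "turn": 0, "jaw": 40},
  {"x": 12, "y": -10, "z": 0, "turn": 0, "jaw": 40},
  {"x": 0, "y": 0, "z": 0, "turn": 0, "jaw": 40},
  {"x": 0, "y": 0, "z": 0, "turn": 0, "jaw": 40},
])

```text
clock: 5.08
tool_pos: [0.4859, -0.1681, 0.3101]
tcp_rot: [-0.001, 0.793, 0.609, -0.0]
wrist_force: [-0.1, -0.3, -6.5]
opening: 0.617
gripper_force: 30.0
```

Run:
```python
from h import *
go(.522,-.044,.315)
shot('wrist','w2')
print(proj('w2',[[.522,-.044,.126],[.5428,.0329,.24],[.488,-.17,.36]]))
```

```text
pos [ 0.4859 -0.1681  0.3101] xang 75.11 turn 0.00 shift [129.2   3.   -4.9] tilt [-1.2e-03  4.0e-04 -1.0e+00] q6 -0.31 t 5.08 f [-0.1 -0.3 -6.5] m [-0.1 -0.1  0. ] 0.6167889127297542 29.972240924835205
[[318.35381997  60.06024231]
 [320.37042435 -87.89734143]
 [320.01908831 261.30445504]]
```

View pics/w2.png

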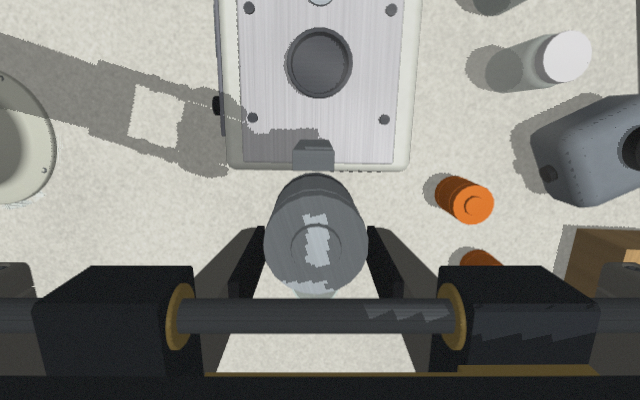

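The picture shows the held jar with lid centre at about (316,243), the holder at about (319,62) and the catch post at (313,155). The orange jars, a bottle and the beaker are untouched. I'll fit the holder silhouette to get the precise offset.

```bash
cat > f2.py <<'E'
from h import *
from scipy.optimize import minimize
im=cv2.cvtColor(cv2.imread('pics/w2.png'),cv2.COLOR_BGR2GRAY)
t=np.linspace(0,2*np.pi,60);cir=lambda x,y,rr,z:np.c_[x+rr*np.cos(t),y+rr*np.sin(t),0*t+z]
def poly(cs): return cv2.convexHull(np.vstack([proj('w2',c) for c in cs]).astype(np.float32))
box=im[15:112,270:370]; print('lv',np.percentile(box,[5,25,50,75,95]))
m=(cv2.resize(box,None,fx=8,fy=8,interpolation=cv2.INTER_CUBIC)<125).astype(np.uint8)
n,l,st,_=cv2.connectedComponentsWithStats(m);k=1+np.argmax(st[1:,4]);m=(l==k).astype(np.uint8);print('bbox',st[k]/8+[270,15,0,0,0])
def cost(p):
    h=poly([cir(*p,.037,.126),cir(*p,.037,.104)])[:,0]; h=((h-[270,15]+.5)*8-.5)
    q=np.zeros_like(m);cv2.fillPoly(q,[np.round(h*16).astype(np.int32)],1,shift=4);return (q!=m).mean()
best=minimize(cost,[.522,-.044],method='Nelder-Mead',options=dict(initial_simplex=[[.522,-.044],[.527,-.044],[.522,-.039]],xatol=1e-4,fatol=1e-6));print('seat',best.x,best.fun)
s=best.x
for z in(.347,.350): print('jar lid',at('w2',316,242,z),'boss',at('w2',316,243.5,z+.005), poly([cir(*at('w2',316,242,z)[:2],.029,z)])[:,0].min(0),poly([cir(*at('w2',316,242,z)[:2],.029,z)])[:,0].max(0))
print(proj('w2',[[*s,.126]]))
E
python3 f2.py
```

```text
lv [ 77.  96. 194. 199. 205.]
bbox [2.8550000e+02 2.7375000e+01 6.7250000e+01 7.1000000e+01 2.9901375e+04]
seat [ 0.5214453 -0.0473972] 0.010670103092783505
jar lid [ 0.48736066 -0.16454948  0.347     ] boss [ 0.48766114 -0.1634072   0.352     ] [261.95047 189.27187] [370.10504 290.55362]
jar lid [ 0.48766897 -0.16338001  0.35      ] boss [ 0.48797352 -0.16222238  0.355     ] [260.93533 188.23795] [371.12335 291.42862]
[[318.64883393  63.37856041]]
```

Run:
```python
import cv2
a=cv2.imread('pics/w2.png')[165:310,240:390];cv2.imwrite('pics/w2c.png',cv2.resize(a,None,fx=5,fy=4,interpolation=cv2.INTER_CUBIC) if 0 else cv2.resize(a,None,fx=4,fy=4,interpolation=cv2.INTER_CUBIC))
```

```text
(no output)
```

View pics/w2c.png

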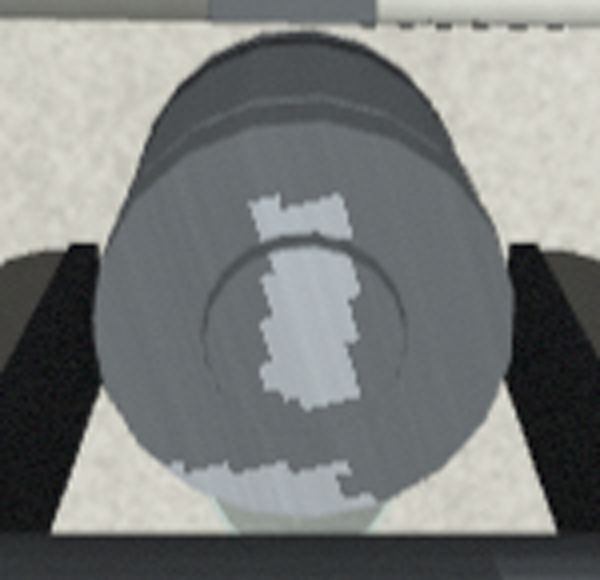

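The crop shows the lid disc spanning full-picture columns 263.7–368 and rows 195–293.7. I'll solve for the lid's position.

Run:
```python
from h import *
from scipy.optimize import least_squares
t=np.linspace(0,2*np.pi,120)
def e(p):
    q=proj('w2',np.c_[p[0]+.029*np.cos(t),p[1]+.029*np.sin(t),0*t+p[2]])
    return np.r_[q.min(0),q.max(0)]-[263.7,195,368,293.7]
f=least_squares(e,[.487,-.165,.345],x_scale=.01,diff_step=1e-4);print(f.x,e(f.x))
def e2(p,z=.341): return e([*p,z])
g=least_squares(e2,[.487,-.165],x_scale=.01,diff_step=1e-4);print(g.x)
s=np.array([.5214,-.0474]);R=Rn.from_euler('z',75.1,degrees=True).as_matrix()[:2,:2]
for j in(f.x,[*g.x]): d=R.T@(s-np.array(j[:2]));print('tool shift',d[0]*1e3,-d[1]*1e3)
go(*s,.3)
```

```text
[ 0.48617514 -0.16868688  0.342643  ] [-0.34281478  0.35291058  0.34245018 -0.38262248]
[ 0.48601433 -0.16929547]
tool shift 126.26620794123586 2.853628798297552
tool shift 126.89568151706388 2.8525472351947356
pos [ 0.4862 -0.1689  0.3102] xang 75.06 turn 0.00 shift [126.4   2.7  10.2] tilt [-1.1e-03  4.0e-04 -1.0e+00] q6 -0.31 t 5.13 f [-0. -0. -7.] m [-0.01 -0.1  -0.03] 0.6177271560369075 29.97203439474106
```

>>> send_rows([
  {"x": 10, "y": 0.8, "z": 0, "turn": 0, "jaw": 40},
  {"x": 20, "y": 1, "z": 0, "turn": 0, "jaw": 40},
  {"x": 25, "y": 1, "z": 0, "turn": 0, "jaw": 40},
  {"x": 25, "y": 0, "z": 0, "turn": 0, "jaw": 40},
  {"x": 25, "y": 0, "z": 0, "turn": 0, "jaw": 40},
  {"x": 15, "y": 0, "z": 0, "turn": 0, "jaw": 40},
  {"x": 6.5, "y": 0, "z": 0, "turn": 0, "jaw": 40},
  {"x": 0, "y": 0, "z": 15, "turn": 0, "jaw": 40},
  {"x": 0, "y": 0, "z": 25, "turn": 0, "jaw": 40},
  {"x": 0, "y": 0, "z": 25, "turn": 0, "jaw": 40},
  {"x": 0, "y": 0, "z": 25, "turn": 0, "jaw": 40},
  {"x": 0, "y": 0, "z": 25, "turn": 0, "jaw": 40},
  {"x": 0, "y": 0, "z": 15, "turn": 0, "jaw": 40},
  {"x": 0, "y": 0, "z": 3, "turn": 0, "jaw": 40},
  {"x": 0, "y": 0, "z": 0, "turn": 0, "jaw": 40},
])

```text
clock: 6.38
tool_pos: [0.5211, -0.0478, 0.1768]
tcp_rot: [-0.001, 0.793, 0.609, -0.001]
wrist_force: [-0.3, -0.1, -6.0]
opening: 0.615
gripper_force: 30.0
```

Run:
```python
from h import *
go(.5214,-.0474,.1525)
shot('wrist','w3');shot('side','d3')
a=cv2.imread('pics/w3.png')[150:300,220:420]
b=cv2.imread('pics/d3.png')[180:280,280:413]
cv2.imwrite('pics/m3.png',np.vstack([cv2.resize(a,(400,300),interpolation=cv2.INTER_CUBIC),cv2.resize(b,(400,300),interpolation=cv2.INTER_CUBIC)]))
```

```text
pos [ 0.5211 -0.0478  0.1768] xang 74.99 turn 0.00 shift [ 0.5  0.1 24.3] tilt [-3.2e-03  8.0e-04 -1.0e+00] q6 -0.06 t 6.38 f [-0.3 -0.1 -6. ] m [-0.08 -0.07  0.01] 0.6154522599638009 29.97274875640869
```

>>> send_rows([
  {"x": 0.4, "y": 0, "z": 3, "turn": 0, "jaw": 40},
  {"x": 0, "y": 0, "z": 3, "turn": 0, "jaw": 40},
  {"x": 0, "y": 0, "z": 3, "turn": 0, "jaw": 40},
  {"x": 0, "y": 0, "z": 3, "turn": 0, "jaw": 40},
  {"x": 0, "y": 0, "z": 0, "turn": 0, "jaw": 40},
])

```text
clock: 6.9
tool_pos: [0.5216, -0.0471, 0.1655]
tcp_rot: [-0.001, 0.793, 0.609, -0.0]
wrist_force: [-0.9, 0.3, -7.6]
opening: 0.615
gripper_force: 30.0
```

No contact yet, so I continue down.

>>> send_rows([
  {"x": 0, "y": 0, "z": 3, "turn": 0, "jaw": 40},
  {"x": 0, "y": 0, "z": 3, "turn": 0, "jaw": 40},
  {"x": 0, "y": 0, "z": 2, "turn": 0, "jaw": 40},
  {"x": 0, "y": 0, "z": 0, "turn": 0, "jaw": 40},
])

```text
clock: 7.23
tool_pos: [0.5217, -0.0471, 0.1576]
tcp_rot: [-0.0, 0.793, 0.609, -0.0]
wrist_force: [0.7, -0.3, -7.3]
opening: 0.621
gripper_force: 30.0
```

>>> send_rows([
  {"x": 0, "y": 0, "z": 2, "turn": 0, "jaw": 40},
  {"x": 0, "y": 0, "z": 2, "turn": 0, "jaw": 40},
  {"x": 0, "y": 0, "z": 1, "turn": 0, "jaw": 40},
  {"x": 0, "y": 0, "z": 0, "turn": 0, "jaw": 40},
])

```text
clock: 7.57
tool_pos: [0.5219, -0.0471, 0.153]
tcp_rot: [-0.0, 0.793, 0.609, -0.0]
wrist_force: [-0.1, 0.4, -7.0]
opening: 0.617
gripper_force: 30.0
```

>>> send_rows([
  {"x": 0, "y": 0, "z": 1.5, "turn": 0, "jaw": 40},
  {"x": 0, "y": 0, "z": 1.5, "turn": 0, "jaw": 40},
  {"x": 0, "y": 0, "z": 0, "turn": 0, "jaw": 40},
])

```text
clock: 7.82
tool_pos: [0.5219, -0.0471, 0.15]
tcp_rot: [-0.0, 0.793, 0.609, -0.0]
wrist_force: [0.6, -0.3, -6.8]
opening: 0.621
gripper_force: 30.0
```

>>> send_rows([
  {"x": 0, "y": 0, "z": 1, "turn": 0, "jaw": 40},
  {"x": 0, "y": 0, "z": 1, "turn": 0, "jaw": 40},
  {"x": 0, "y": 0, "z": 0, "turn": 0, "jaw": 40},
])

```text
clock: 8.07
tool_pos: [0.5222, -0.0472, 0.1483]
tcp_rot: [0.0, 0.793, 0.609, 0.0]
wrist_force: [0.3, 0.7, -6.5]
opening: 0.618
gripper_force: 30.0
```

>>> send_rows([
  {"x": 0, "y": 0, "z": 1, "turn": 0, "jaw": 40},
  {"x": 0, "y": 0, "z": 0.5, "turn": 0, "jaw": 40},
  {"x": 0, "y": 0, "z": 0, "turn": 0, "jaw": 40},
])

```text
clock: 8.32
tool_pos: [0.5223, -0.0473, 0.1481]
tcp_rot: [0.0, 0.793, 0.609, 0.0]
wrist_force: [-4.7, 1.0, 4.6]
opening: 0.62
gripper_force: 30.0
```

Floor contact is felt at the expected height. I release and rise.

>>> send_rows([
  {"x": 0, "y": 0, "z": 0, "turn": 0, "jaw": 62},
  {"x": 0, "y": 0, "z": 0, "turn": 0, "jaw": 74},
  {"x": 0, "y": 0, "z": 0, "turn": 0, "jaw": 74},
  {"x": 0, "y": 0, "z": 0, "turn": 0, "jaw": 74},
  {"x": 0, "y": 0, "z": 0, "turn": 0, "jaw": 74},
  {"x": 0, "y": 0, "z": -10, "turn": 0, "jaw": 74},
  {"x": 0, "y": 0, "z": -25, "turn": 0, "jaw": 74},
  {"x": 0, "y": 0, "z": -30, "turn": 0, "jaw": 74},
  {"x": 0, "y": 0, "z": -30, "turn": 0, "jaw": 74},
  {"x": 0, "y": 0, "z": -30, "turn": 0, "jaw": 74},
  {"x": 0, "y": 0, "z": -30, "turn": 0, "jaw": 74},
  {"x": 0, "y": 0, "z": -30, "turn": 0, "jaw": 60},
  {"x": 0, "y": 0, "z": -10, "turn": 0, "jaw": 50},
  {"x": 0, "y": 0, "z": 0, "turn": 0, "jaw": 50},
])

```text
clock: 9.48
tool_pos: [0.5236, -0.0477, 0.3455]
tcp_rot: [0.003, 0.793, 0.609, 0.002]
wrist_force: [-0.1, 0.2, 0.1]
opening: 0.607
gripper_force: 0.0
```

Run:
```python
from h import *
shot('wrist','w4'); shot('side','d4')
# refit mill yaw/yoke with seat from wrist fit; stud estimate
s=np.array([.5214,-.0474]);a=-.2617;th=2.01
M=lambda x,y:s+np.array([x*np.cos(a)-y*np.sin(a),x*np.sin(a)+y*np.cos(a)])
st=M(.145*np.sin(th),.08-.145*np.cos(th));print('stud',st,'hinge',M(0,.08),'stud home',M(0,-.065))
print('px',proj('w4',[[*s,.185],[*s,.19],[*st,.27]]))
xa=75+np.degrees(th); p=st-.05*np.array([np.cos(np.radians(xa)),np.sin(np.radians(xa))])
go(*st,.33,xa)
```

```text
stud [0.68481954 0.05547921] hinge [0.54209784 0.02987612] stud home [ 0.504583   -0.11018685]
px [[312.44405789 179.44653295]
 [312.43447119 180.30141187]
 [481.66596736  20.51939213]]
pos [ 0.5219 -0.0471  0.3406] xang 75.04 turn -115.13 shift [-178.5   72.2   10.6] tilt [-1.2e-03  4.0e-04 -1.0e+00] q6 -0.06 t 9.58 f [ 0.1  0.6 -1.1] m [-0.04 -0.06 -0.04] 0.5504121548864498 0.0
```

View pics/w4.png

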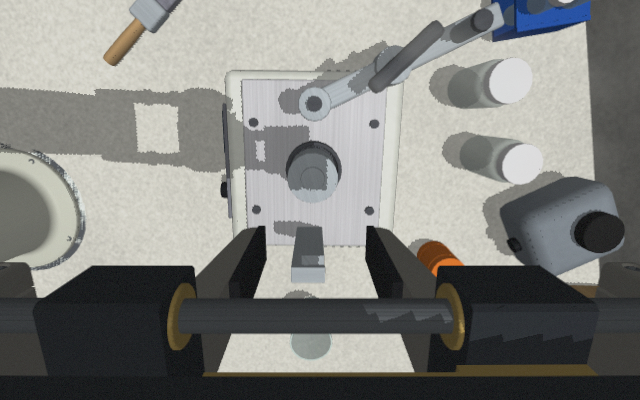

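The jar stands in the holder: lid at (313,177), where it was predicted. The hinge is at (314,103), and the stud top at (482,20) matches the model's (481.7,20.5). Now I go to the stud.

>>> send_rows([
  {"x": 0, "y": 0, "z": 0, "turn": -7.1, "jaw": 44},
  {"x": 0, "y": 0, "z": 0, "turn": -7.1, "jaw": 44},
  {"x": 0, "y": 0, "z": 0, "turn": -7.1, "jaw": 44},
  {"x": 0, "y": 0, "z": 0, "turn": -7.1, "jaw": 44},
  {"x": 0, "y": 0, "z": 0, "turn": -7.1, "jaw": 44},
  {"x": 0, "y": 0, "z": 0, "turn": -7.1, "jaw": 44},
  {"x": 0, "y": 0, "z": 0, "turn": -7.1, "jaw": 44},
  {"x": 0, "y": 0, "z": 0, "turn": -7.1, "jaw": 44},
  {"x": 0, "y": 0, "z": 0, "turn": -7.1, "jaw": 44},
  {"x": 0, "y": 0, "z": 0, "turn": -7.1, "jaw": 44},
  {"x": 0, "y": 0, "z": 0, "turn": -7.1, "jaw": 44},
  {"x": 0, "y": 0, "z": 0, "turn": -7.1, "jaw": 44},
  {"x": 0, "y": 0, "z": 0, "turn": -7.1, "jaw": 44},
  {"x": 0, "y": 0, "z": 0, "turn": -7.1, "jaw": 44},
  {"x": 0, "y": 0, "z": 0, "turn": -7.1, "jaw": 44},
  {"x": 0, "y": 0, "z": 0, "turn": -7.1, "jaw": 44},
  {"x": 0, "y": 0, "z": 0, "turn": -1.5, "jaw": 44},
])

```text
clock: 11.0
tool_pos: [0.521, -0.0469, 0.3386]
tcp_rot: [-0.002, -0.091, 0.996, 0.001]
wrist_force: [-1.4, -0.2, -0.6]
opening: 0.474
gripper_force: 0.0
```

>>> send_rows([
  {"x": -15, "y": 6, "z": 0, "turn": 0, "jaw": 44},
  {"x": -30, "y": 12, "z": 0, "turn": 0, "jaw": 44},
  {"x": -30, "y": 12, "z": 0, "turn": 0, "jaw": 44},
  {"x": -30, "y": 12, "z": 0, "turn": 0, "jaw": 44},
  {"x": -30, "y": 12, "z": 0, "turn": 0, "jaw": 44},
  {"x": -25, "y": 10, "z": 0, "turn": 0, "jaw": 44},
  {"x": -18, "y": 8, "z": 0, "turn": 0, "jaw": 44},
  {"x": 0, "y": 0, "z": 0, "turn": 0, "jaw": 44},
  {"x": 0, "y": 0, "z": 0, "turn": 0, "jaw": 44},
])

```text
clock: 11.75
tool_pos: [0.684, 0.0554, 0.338]
tcp_rot: [-0.003, -0.089, 0.996, 0.0]
wrist_force: [0.2, -0.5, 0.1]
opening: 0.48
gripper_force: 0.0
```

Run:
```python
from h import *
P=at('w4',482,19.5,.27);print(P)
go(P[0],P[1],.240,190.1)
```

```text
[0.68517029 0.05612876 0.27      ]
pos [0.684  0.0554 0.338 ] xang -169.81 turn 0.09 shift [-1.3  0.5 98. ] tilt [-5.8e-03  3.0e-04 -1.0e+00] q6 -1.84 t 11.75 f [ 0.2 -0.5  0.1] m [ 0.04 -0.14  0.  ] 0.47959674953917364 0.0
```

>>> send_rows([
  {"x": -1, "y": 0.5, "z": 15, "turn": 0, "jaw": 44},
  {"x": 0, "y": 0, "z": 20, "turn": 0, "jaw": 44},
  {"x": 0, "y": 0, "z": 20, "turn": 0, "jaw": 44},
  {"x": 0, "y": 0, "z": 20, "turn": 0, "jaw": 44},
  {"x": 0, "y": 0, "z": 15, "turn": 0, "jaw": 44},
  {"x": 0, "y": 0, "z": 8, "turn": 0, "jaw": 44},
  {"x": 0, "y": 0, "z": 0, "turn": 0, "jaw": 30},
  {"x": 0, "y": 0, "z": 0, "turn": 0, "jaw": 8},
  {"x": 0, "y": 0, "z": 0, "turn": 0, "jaw": 8},
  {"x": 0, "y": 0, "z": 0, "turn": 0, "jaw": 8},
  {"x": 0, "y": 0, "z": 0, "turn": 0, "jaw": 8},
  {"x": 0, "y": 0, "z": 0, "turn": 0, "jaw": 8},
])

```text
clock: 12.75
tool_pos: [0.6859, 0.0556, 0.2447]
tcp_rot: [0.001, -0.088, 0.996, -0.0]
wrist_force: [-0.3, -0.5, 0.0]
opening: 0.087
gripper_force: 0.0
```

The fingers closed to 8 mm with no force, so the stud isn't between them. I'll look at one mosaic of wrist, side and scene.

Run:
```python
from h import *
shot('wrist','w5');shot('side','d5');shot('scene','s5')
go(.685,.056,.24)
K=cv2.imread
w=K('pics/w5.png')[100:400,120:520]
d=cv2.resize(K('pics/d5.png')[130:280,230:430],(400,300),interpolation=cv2.INTER_CUBIC)
s=cv2.resize(K('pics/s5.png')[130:280,230:430],(400,300),interpolation=cv2.INTER_CUBIC)
d2=cv2.resize(K('pics/w5.png'),(400,250))
o=np.zeros((600,800,3),np.uint8);o[:300,:400]=w;o[:300,400:]=d;o[300:,:400]=s;o[300:550,400:]=d2
cv2.imwrite('pics/m5.png',o)
tp=r.read_state()['tool_pos'];print(proj('w5',[tp,[.685,.056,.27]]),proj('d5',[tp,[.685,.056,.27]]),proj('s5',[tp,[.685,.056,.27]]))
```

```text
pos [0.6857 0.0557 0.2441] xang -169.86 turn 0.00 shift [0.6 0.4 4.1] tilt [ 4.e-04 -0.e+00 -1.e+00] q6 -1.84 t 12.9 f [ 0.2 -0.1  0.4] m [ 0.05 -0.11  0.04] 0.08804990595660683 0.0
[[314.70357628 224.1486398 ]
 [315.35413639 237.83962952]] [[284.47234283 199.27596117]
 [284.22724362 192.19198346]] [[356.00848222 177.04678401]
 [356.11054033 169.92265223]]
```

View pics/m5.png

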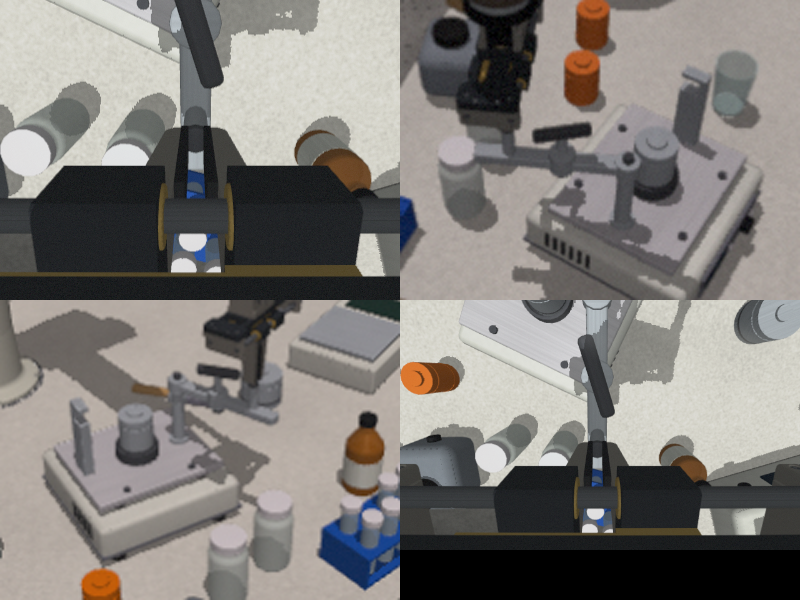

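The mosaic shows the bar straight and centred under the fingers (wrist column about 315), the jar in the holder, and everything else in place. The fingers look closed at the stud's place without holding it. I'll check numbers in the finger gap and on the bar.

Run:
```python
from h import *
im=cv2.cvtColor(cv2.imread('pics/w5.png'),cv2.COLOR_BGR2RGB)
print('cols',list(range(293,340,3)))
for v in range(190,300,5): print(v,' '.join('%3d'%im[v,u].mean() for u in range(293,340,3)),im[v,315])
h=np.array([.5421,.0299]);st=np.array([.6852,.0561]);d=(st-h)/np.linalg.norm(st-h);print(np.linalg.norm(st-h))
for rr,z in((80,.233),(120,.224),(133,.27),(145,.224),(145,.27),(157,.27),(188,.224),(188,.208)): print(rr,z,proj('w5',[*(h+d*rr/1e3),z])[0].round(1),'d',proj('d5',[*(h+d*rr/1e3),z])[0].round(1))
K,D,E=cal('w5');print('cam-tcp',(-E[:3,:3].T@E[:3,3])-r.read_state()['tool_pos'])
# edges of stud in initial side image vs now: column of greys along bar
for f in('d0','d5'):
    a=cv2.imread('pics/%s.png'%f)
    print(f)
    for v in range(186,212,2): print(v,' '.join('%3d'%a[v,u].mean() for u in range(264,310,2)))
```

```text
cols [293, 296, 299, 302, 305, 308, 311, 314, 317, 320, 323, 326, 329, 332, 335, 338]
190 209 210 210 105 112 113 113 115 113 114 117 114 104 212 208 208 [111 117 120]
195 213 203 199 106 110 113 110 114 115 116 114 114 103 203 212 208 [107 113 115]
200 206 214 203 103 111 109 113 115 113 116 116 114 102 209 206 206 [110 116 118]
205 134 211 204 103 110 112 110 108 109 114 115 113 100 215 210 211 [101 106 108]
210 127 135 204 104 109  80  86  83  83  81  85 115 102 205 207 214 [80 83 85]
215 124 208 211 137  77  83  86  85  81  82  80  91 102 206 206 209 [80 84 86]
220 129 206 208 162  78  79  84  85  83  81  80  84 141 212 213 209 [85 88 89]
225 169 202 210 124  63  70  62  41  50  70  73  64 111 207 202 209 [41 45 46]
230  67  63  63  18  23  41  58  57  60  58  38  22  23  62  65  62 [57 58 62]
235  66  67  64  27  26  38  50  54  58  52  41  29  27  64  65  64 [53 56 58]
240  62  64  34  28  24  43  52  54  53  55  36  19  29  44  64  65 [52 52 56]
245  66  63  26  24  27  42  52  56  56  53  37  28  25  28  65  64 [56 55 57]
250  63  64  27  27  23  34  52  52  52  52  74  26  2
[... 2940 characters left out ...]
  83  30  35  33  38  34  34
198 128 106 106 106 105  98 103 102  90  72  73  75 160 163 167 166  84  28  35  29  30  34  32
200 180 156 107  94  94  88  88  85  82  74  76  72 157 163 163 162 106  35  43  50  64  79  60
202 181 179 132 130 130 125 129 126 120  74  77  75 140 161 161 158 160 146 152 159 163 112  68
204 185 179 138 135 137 136 138 135 131  76  74  68  78  83  85  91  98  99 109 118 110  79  70
206 182 164 134 140 138 140 138 137 135  84  74  67  78  79  81  82  80  79  80  79  78  79  78
208 183 150  90  92  95 103 112 117 125 126  89  79  84  80  81  84  82  82  82  81  67  79  82
210 157  98  79  73  73  75  76  75  78  76  75  80  79  79  81  82  87  88  88  85  84  72  82
```

The numbers explain the miss. The visible fingertips scale to a depth of about 180 mm, against about 211 mm for the reported TCP, so the physical tips sit some 30 mm above it. That puts them just above the stud top. The stud itself is exactly where modelled. I open and go about 26 mm lower.

>>> send_rows([
  {"x": 0, "y": 0, "z": 0, "turn": 0, "jaw": 44},
  {"x": 0, "y": 0, "z": 0, "turn": 0, "jaw": 44},
  {"x": 0, "y": 0, "z": 0, "turn": 0, "jaw": 44},
  {"x": 0, "y": 0, "z": 0, "turn": 0, "jaw": 44},
  {"x": 0, "y": 0, "z": 0, "turn": 0, "jaw": 44},
  {"x": 0, "y": 0, "z": 6, "turn": 0, "jaw": 44},
  {"x": 0, "y": 0, "z": 8, "turn": 0, "jaw": 44},
  {"x": 0, "y": 0, "z": 8, "turn": 0, "jaw": 44},
  {"x": 0, "y": 0, "z": 4, "turn": 0, "jaw": 44},
  {"x": 0, "y": 0, "z": 0, "turn": 0, "jaw": 44},
])

```text
clock: 13.73
tool_pos: [0.6844, 0.0558, 0.2153]
tcp_rot: [-0.002, -0.088, 0.996, 0.0]
wrist_force: [-0.3, 0.1, -0.6]
opening: 0.478
gripper_force: 0.0
```

>>> send_rows([
  {"x": 0, "y": 0, "z": 0, "turn": 0, "jaw": 8},
  {"x": 0, "y": 0, "z": 0, "turn": 0, "jaw": 8},
  {"x": 0, "y": 0, "z": 0, "turn": 0, "jaw": 8},
  {"x": 0, "y": 0, "z": 0, "turn": 0, "jaw": 8},
  {"x": 0, "y": 0, "z": 0, "turn": 0, "jaw": 8},
  {"x": 0, "y": 0, "z": 0, "turn": 0, "jaw": 8},
])

```text
clock: 14.23
tool_pos: [0.6858, 0.0556, 0.2183]
tcp_rot: [0.0, -0.088, 0.996, -0.0]
wrist_force: [-0.0, 0.4, 1.2]
opening: 0.163
gripper_force: 30.0
```

The stud is gripped (about 15 mm, 30 N). Now I swing along the arc, 5° per row.

>>> send_rows([
  {"x": 0.1, "y": -5, "z": 0, "turn": 2, "jaw": 8},
  {"x": 0.55, "y": -12.64, "z": 0, "turn": 5, "jaw": 8},
  {"x": 0.55, "y": -12.64, "z": 0, "turn": 5, "jaw": 8},
  {"x": 0.55, "y": -12.64, "z": 0, "turn": 5, "jaw": 8},
  {"x": 0.55, "y": -12.64, "z": 0, "turn": 5, "jaw": 8},
  {"x": 0.55, "y": -12.64, "z": 0, "turn": 5, "jaw": 8},
  {"x": 0.55, "y": -12.64, "z": 0, "turn": 5, "jaw": 8},
  {"x": 0.55, "y": -12.64, "z": 0, "turn": 5, "jaw": 8},
  {"x": 0.55, "y": -12.64, "z": 0, "turn": 5, "jaw": 8},
  {"x": 0.55, "y": -12.64, "z": 0, "turn": 5, "jaw": 8},
  {"x": 0.55, "y": -12.64, "z": 0, "turn": 5, "jaw": 8},
  {"x": 0.55, "y": -12.64, "z": 0, "turn": 5, "jaw": 8},
  {"x": 0, "y": 0, "z": 0, "turn": 0, "jaw": 8},
])

```text
clock: 15.32
tool_pos: [0.6411, -0.0769, 0.2183]
tcp_rot: [-0.0, 0.399, 0.917, -0.0]
wrist_force: [-3.1, -2.4, 1.6]
opening: 0.165
gripper_force: 30.0
```

```bash
cat > yk.py <<'E'
from h import *
s=r.read_state();h=np.array([.5421,.0299]);d=s['tool_pos'][:2]-h
go(.5046,-.1102,.215,75.2);print('yoke',np.arctan2(d[1],d[0])-(-.2617-np.pi/2),'r',np.hypot(*d))
E
python3 yk.py
```

```text
pos [ 0.6411 -0.0769  0.2183] xang 132.93 turn 57.73 shift [ -67.1 -123.4    3.3] tilt [-3.e-04 -6.e-04 -1.e+00] q6 -1.05 t 15.32 f [-3.1 -2.4  1.6] m [-0.34  0.33 -0.1 ] 0.16457558070352307 30.001412630081177
yoke 1.0094042972124266 r 0.1455903836910788
```

>>> send_rows([
  {"x": 0.55, "y": -12.64, "z": 0, "turn": 5, "jaw": 8},
  {"x": 0.55, "y": -12.64, "z": 0, "turn": 5, "jaw": 8},
  {"x": 0.55, "y": -12.64, "z": 0, "turn": 5, "jaw": 8},
  {"x": 0.55, "y": -12.64, "z": 0, "turn": 5, "jaw": 8},
  {"x": 0.55, "y": -12.64, "z": 0, "turn": 5, "jaw": 8},
  {"x": 0.55, "y": -12.64, "z": 0, "turn": 5, "jaw": 8},
  {"x": 0.55, "y": -12.64, "z": 0, "turn": 5, "jaw": 8},
  {"x": 0.55, "y": -12.64, "z": 0, "turn": 5, "jaw": 8},
  {"x": 0.55, "y": -12.64, "z": 0, "turn": 5, "jaw": 8},
  {"x": 0.55, "y": -12.64, "z": 0, "turn": 5, "jaw": 8},
  {"x": 0.1, "y": -5, "z": 0, "turn": 2, "jaw": 8},
  {"x": 0, "y": 0, "z": 0, "turn": 0, "jaw": 8},
])

```text
clock: 16.32
tool_pos: [0.5202, -0.1127, 0.2183]
tcp_rot: [0.0, 0.759, 0.651, 0.0]
wrist_force: [-2.1, 1.2, 2.3]
opening: 0.166
gripper_force: 30.0
```

```bash
python3 yk.py
```

```text
pos [ 0.5202 -0.1127  0.2183] xang 81.22 turn 6.02 shift [ -1.6 -15.7   3.3] tilt [ 3.e-04 -0.e+00 -1.e+00] q6 -0.29 t 16.32 f [-2.1  1.2  2.3] m [ 0.2   0.25 -0.11] 0.16586560010369342 30.00099778175354
yoke 0.10940969583953808 r 0.14424473935991178
```

>>> send_rows([
  {"x": 0.1, "y": -5, "z": 0, "turn": 2, "jaw": 8},
  {"x": 0.1, "y": -5, "z": 0, "turn": 2, "jaw": 8},
  {"x": 0.1, "y": -4, "z": 0, "turn": 1.5, "jaw": 8},
  {"x": 0, "y": 0, "z": 0, "turn": 0, "jaw": 8},
])

```text
clock: 16.65
tool_pos: [0.5073, -0.1099, 0.2183]
tcp_rot: [0.0, 0.79, 0.614, 0.0]
wrist_force: [2.2, 1.0, 1.4]
opening: 0.162
gripper_force: 30.0
```

>>> send_rows([
  {"x": 0, "y": -1.5, "z": 0, "turn": 0.5, "jaw": 8},
  {"x": 0, "y": -1, "z": 0, "turn": 0, "jaw": 8},
  {"x": 0, "y": 0, "z": 0, "turn": 0, "jaw": 8},
])

```text
clock: 16.9
tool_pos: [0.5051, -0.1093, 0.2183]
tcp_rot: [0.0, 0.792, 0.61, 0.001]
wrist_force: [4.1, 2.3, 1.4]
opening: 0.166
gripper_force: 30.0
```

```bash
python3 yk.py
```

```text
pos [ 0.5051 -0.1093  0.2183] xang 75.19 turn -0.01 shift [-1.  -0.3  3.3] tilt [ 1.6e-03  3.0e-04 -1.0e+00] q6 -0.19 t 16.9 f [4.1 2.3 1.4] m [ 0.4  -0.86 -0.07] 0.16640007086852926 30.001768469810486
yoke 0.0018937929560112199 r 0.14406818814116848
```

Very close to home. I press on until the stop is felt.

>>> send_rows([
  {"x": 0, "y": -1, "z": 0, "turn": 0, "jaw": 8},
  {"x": 0, "y": -1, "z": 0, "turn": 0, "jaw": 8},
  {"x": 0, "y": 0, "z": 0, "turn": 0, "jaw": 8},
])

```text
clock: 17.15
tool_pos: [0.5049, -0.1093, 0.2183]
tcp_rot: [0.002, 0.792, 0.61, 0.002]
wrist_force: [11.4, 1.7, -1.9]
opening: 0.168
gripper_force: 30.0
```

>>> send_rows([
  {"x": 0, "y": -1, "z": 0, "turn": 0, "jaw": 8},
  {"x": 0, "y": 0, "z": 0, "turn": 0, "jaw": 8},
  {"x": 0, "y": 0, "z": 0, "turn": 0, "jaw": 8},
])

```text
clock: 17.4
tool_pos: [0.505, -0.1093, 0.2183]
tcp_rot: [0.003, 0.792, 0.61, 0.003]
wrist_force: [15.4, 1.0, -3.0]
opening: 0.168
gripper_force: 30.0
```

The stop is firm: force rises and the position stays fixed. I release and rise.

>>> send_rows([
  {"x": 0, "y": 3, "z": 0, "turn": 0, "jaw": 8},
  {"x": 0, "y": 0, "z": 0, "turn": 0, "jaw": 30},
  {"x": 0, "y": 0, "z": 0, "turn": 0, "jaw": 44},
  {"x": 0, "y": 0, "z": 0, "turn": 0, "jaw": 44},
  {"x": 0, "y": 0, "z": 0, "turn": 0, "jaw": 44},
  {"x": 0, "y": 0, "z": -10, "turn": 0, "jaw": 44},
  {"x": 0, "y": 0, "z": -25, "turn": 0, "jaw": 44},
  {"x": 0, "y": 0, "z": -25, "turn": 0, "jaw": 44},
  {"x": 0, "y": 0, "z": -25, "turn": 0, "jaw": 44},
  {"x": 0, "y": 0, "z": -15, "turn": 0, "jaw": 36},
  {"x": 0, "y": 0, "z": 0, "turn": 0, "jaw": 36},
  {"x": 0, "y": 0, "z": 0, "turn": 0, "jaw": 36},
])

```text
clock: 18.4
tool_pos: [0.5047, -0.1098, 0.3187]
tcp_rot: [0.001, 0.793, 0.61, 0.0]
wrist_force: [0.5, 0.7, -0.0]
opening: 0.396
gripper_force: 0.0
```

```bash
cat > hb.py <<'E'
from h import *
import sys
f=sys.argv[1];c=np.array([.5217,-.0467]);z=.2745
shot('wrist',f);im=cv2.imread('pics/%s.png'%f).max(2)
# rectify plane z around the handle: 1 px = 0.5 mm, +-60 mm, world x right, y up
g=np.arange(-60,60,.5)/1e3;X,Y=np.meshgrid(c[0]+g,c[1]-g)
uv=proj(f,np.c_[X.ravel(),Y.ravel(),0*X.ravel()+z]).astype(np.float32).reshape(*X.shape,2)
o=cv2.remap(im,uv[...,0],uv[...,1],cv2.INTER_LINEAR);print('uv c',proj(f,[[*c,z]]))
m=((o<75)*255).astype(np.uint8);n,l,st,ce=cv2.connectedComponentsWithStats(m)
for k in range(1,n):
    if st[k,4]>400:
        p=np.argwhere(l==k)[:,::-1].astype(np.float32);(cx,cy),(w,h),_=cv2.minAreaRect(p)
        d=np.cov((p-p.mean(0)).T);e=np.linalg.eigh(d)[1][:,1]
        print('area',st[k,4]/4,'centre',(c[0]+(cx*.5-60)/1e3,c[1]-(cy*.5-60)/1e3),'size mm',w/2,h/2,'angle deg',np.degrees(np.arctan2(-e[1],e[0]))%180)
for row in o[::12]: print(' '.join('%3d'%v for v in row[::12]))
E
python3 hb.py w6; python3 yk.py
```

```text
uv c [[315.62094563 121.51672224]]
area 254.75 centre (np.float64(0.5128093330383301), np.float64(-0.04873098678588867)) size mm 67.0123519897461 23.647430419921875 angle deg 99.28453301190335
214 127 223 222 207 203 202 203 194 134 136  90 188  64 197 173 196 209 197 188
210 166 222 157 203 203 203 204 146 133 132 130 136 199 186 207 201 205 207 203
125 196 222 204  84 206 207 198 162 133 135 161 188 196 201 199 204 206 205 210
130 216 221 201 200 205 203 196 130 130 133 189 192 190 204 203 207 211 209 209
 78 220 219 206 198 202 201 197 125 129 158 188 193 185 205 202 205 208 204 207
130 181 179 200 204 200 125 124 127  64  88 109 189 166 197 206 207 206 207 208
135 143 201 201 201 201 126 122 125  56  86  90 193 201 198 201 204 203 208  96
142 177 201 194 201 203 126 127 119  74  87  84 193 204 205 202 209 205 207 200
140 121 198 198 198 196 124  87 120  78  85  76 177 147 199 205 203 202 206 204
140 121 148 200 195 197 123 120 106  89  86  73 194 195 202 202 202 202 205 204
137 125 125 128 126 125 126 119 119 102  84  74 198 195 201 207 204 204 201 202
137 129 123 127 128 125 125
[... 229 characters left out ...]
126 129 124 123 128 118  82  80 207 204 207 206 205 200 203 223
199 197 130 124 125 126 129 123 183 118  54  54 201 203 209 202 203 204 201 222
195 195 197 125 124 125 127 101 184 118 176 204 204 204 203 202 207 204 215 223
195 193 201 123 124 122 125 113 118 114 203 210 207 209 205 203  85 201 224 219
197 196 200 201 126 126  86  81  86 113 205 203 211 209 207 208 100 206 222 212
177 184 175 195 200  84  85  53  50 106 205 204 207 212 201 208 208 197 223 194
pos [ 0.5041 -0.1095  0.3172] xang 75.14 turn -0.06 shift [ -0.5   0.7 102.2] tilt [-9.e-04  2.e-04 -1.e+00] q6 -0.19 t 18.45 f [-1.4 -0.4 -0.1] m [-0.05 -0.1  -0.01] 0.392614449968702 0.0
yoke -0.00469086606857072 r 0.14450954043849915
```

```bash
sed -i "s/^shot('wrist',f);/if len(sys.argv)<3: shot('wrist',f)\n/; s/o<75/o<97/; s/^for row.*//" hb.py; sed -i "s/^im=/im=/" hb.py; python3 hb.py w6 x
```

```text
uv c [[315.62094563 121.51672224]]
area 987.75 centre (np.float64(0.5227990829467773), np.float64(-0.04646198577880859)) size mm 61.00937271118164 45.04816436767578 angle deg 93.13207037106886
area 320.25 centre (np.float64(0.50095), np.float64(-0.09845)) size mm 15.5 26.5 angle deg 6.188192936775181
```

>>> send_rows([
  {"x": 0, "y": 0, "z": 0, "turn": -7, "jaw": 36},
  {"x": 0, "y": 0, "z": 0, "turn": -7, "jaw": 36},
  {"x": 0, "y": 0, "z": 0, "turn": -5, "jaw": 36},
  {"x": 15, "y": 5, "z": 0, "turn": 0, "jaw": 36},
  {"x": 25, "y": 9, "z": 0, "turn": 0, "jaw": 36},
  {"x": 21, "y": 7, "z": 0, "turn": 0, "jaw": 36},
  {"x": 0, "y": 0, "z": 0, "turn": 0, "jaw": 36},
  {"x": 0, "y": 0, "z": 0, "turn": 0, "jaw": 36},
])

```text
clock: 19.12
tool_pos: [0.5202, -0.0465, 0.3161]
tcp_rot: [-0.001, 0.68, 0.733, -0.001]
wrist_force: [0.5, -0.2, 0.6]
opening: 0.391
gripper_force: 0.0
```

Run:
```python
from h import *
go(.522,-.0466,.222,94)
```

```text
pos [ 0.5202 -0.0465  0.3161] xang 94.25 turn 0.25 shift [-0.2  1.8 94.1] tilt [-3.1e-03  5.0e-04 -1.0e+00] q6 -0.39 t 19.12 f [ 0.5 -0.2  0.6] m [-0.04 -0.12  0.  ] 0.39079647225868774 0.0
```

>>> send_rows([
  {"x": 0, "y": 1.5, "z": 15, "turn": 0, "jaw": 36},
  {"x": 0, "y": 0, "z": 20, "turn": 0, "jaw": 36},
  {"x": 0, "y": 0, "z": 20, "turn": 0, "jaw": 36},
  {"x": 0, "y": 0, "z": 15, "turn": 0, "jaw": 36},
  {"x": 0, "y": 0, "z": 10, "turn": 0, "jaw": 36},
  {"x": 0, "y": 0, "z": 8, "turn": 0, "jaw": 36},
  {"x": 0, "y": 0, "z": 5, "turn": 0, "jaw": 36},
  {"x": 0, "y": 0, "z": 0, "turn": 0, "jaw": 36},
])

```text
clock: 19.78
tool_pos: [0.5219, -0.0474, 0.2239]
tcp_rot: [-0.001, 0.681, 0.732, -0.0]
wrist_force: [-0.3, 0.0, 0.8]
opening: 0.394
gripper_force: 0.0
```

>>> send_rows([
  {"x": 0, "y": 0, "z": 0, "turn": 0, "jaw": 24},
  {"x": 0, "y": 0, "z": 0, "turn": 0, "jaw": 6},
  {"x": 0, "y": 0, "z": 0, "turn": 0, "jaw": 6},
  {"x": 0, "y": 0, "z": 0, "turn": 0, "jaw": 6},
  {"x": 0, "y": 0, "z": 0, "turn": 0, "jaw": 6},
  {"x": 0, "y": 0, "z": 0, "turn": 0, "jaw": 6},
])

```text
clock: 20.28
tool_pos: [0.5225, -0.0473, 0.2257]
tcp_rot: [0.0, 0.681, 0.732, -0.0]
wrist_force: [-1.8, -0.4, 4.6]
opening: 0.141
gripper_force: 29.9
```

Run:
```python
from h import *
go(.522,-.0466,.222,94)
```

```text
pos [ 0.5225 -0.0473  0.2257] xang 94.13 turn 0.13 shift [ 0.7 -0.5  3.7] tilt [ 6.e-04 -6.e-04 -1.e+00] q6 -0.39 t 20.28 f [-1.8 -0.4  4.6] m [-0.07  0.41 -0.09] 0.14054237180929047 29.859148263931274
```

The crossbar is gripped (12.9 mm). By geometry the handle starts at about 1.24 rad, so the foot should meet the lid after about 109°. I turn 95° first.

>>> send_rows([
  {"x": 0, "y": 0, "z": 0.14, "turn": 5, "jaw": 6},
  {"x": 0, "y": 0, "z": 0.14, "turn": 5, "jaw": 6},
  {"x": 0, "y": 0, "z": 0.14, "turn": 5, "jaw": 6},
  {"x": 0, "y": 0, "z": 0.14, "turn": 5, "jaw": 6},
  {"x": 0, "y": 0, "z": 0.14, "turn": 5, "jaw": 6},
  {"x": 0, "y": 0, "z": 0.14, "turn": 5, "jaw": 6},
  {"x": 0, "y": 0, "z": 0.14, "turn": 5, "jaw": 6},
  {"x": 0, "y": 0, "z": 0.14, "turn": 5, "jaw": 6},
  {"x": 0, "y": 0, "z": 0.14, "turn": 5, "jaw": 6},
  {"x": 0, "y": 0, "z": 0.14, "turn": 5, "jaw": 6},
])

```text
clock: 21.12
tool_pos: [0.5226, -0.0473, 0.2243]
tcp_rot: [0.0, 0.927, 0.374, 0.0]
wrist_force: [-2.4, 0.2, 5.7]
opening: 0.138
gripper_force: 30.0
```

Run:
```python
from h import *
go(.522,-.0466,.222)
```

```text
pos [ 0.5226 -0.0473  0.2243] xang 43.92 turn 0.00 shift [ 0.1 -0.9  2.3] tilt [ 7.e-04 -7.e-04 -1.e+00] q6 0.48 t 21.12 f [-2.4  0.2  5.7] m [-0.1   0.47  0.14] 0.1376230937463092 29.95072603225708
```

>>> send_rows([
  {"x": 0, "y": 0, "z": 0.14, "turn": 5, "jaw": 6},
  {"x": 0, "y": 0, "z": 0.14, "turn": 5, "jaw": 6},
  {"x": 0, "y": 0, "z": 0.14, "turn": 5, "jaw": 6},
  {"x": 0, "y": 0, "z": 0.14, "turn": 5, "jaw": 6},
  {"x": 0, "y": 0, "z": 0.14, "turn": 5, "jaw": 6},
  {"x": 0, "y": 0, "z": 0.14, "turn": 5, "jaw": 6},
  {"x": 0, "y": 0, "z": 0.14, "turn": 5, "jaw": 6},
  {"x": 0, "y": 0, "z": 0.14, "turn": 5, "jaw": 6},
  {"x": 0, "y": 0, "z": 0.14, "turn": 5, "jaw": 6},
])

```text
clock: 21.87
tool_pos: [0.5226, -0.0474, 0.2231]
tcp_rot: [0.0, 1.0, -0.009, 0.0]
wrist_force: [-1.2, -0.7, 6.0]
opening: 0.138
gripper_force: 30.0
```

Run:
```python
from h import *
go(.522,-.0466,.222)
```

```text
pos [ 0.5226 -0.0474  0.2231] xang -1.08 turn 0.00 shift [-0.6 -0.7  1.1] tilt [ 6.e-04 -8.e-04 -1.e+00] q6 1.27 t 21.87 f [-1.2 -0.7  6. ] m [-0.06  0.55  0.1 ] 0.138123120843509 29.95071440935135
```

>>> send_rows([
  {"x": 0, "y": 0, "z": 0.14, "turn": 5, "jaw": 6},
  {"x": 0, "y": 0, "z": 0.14, "turn": 5, "jaw": 6},
  {"x": 0, "y": 0, "z": 0.14, "turn": 5, "jaw": 6},
  {"x": 0, "y": 0, "z": 0.14, "turn": 5, "jaw": 6},
  {"x": 0, "y": 0, "z": 0.14, "turn": 5, "jaw": 6},
])

```text
clock: 22.28
tool_pos: [0.5226, -0.0474, 0.2226]
tcp_rot: [0.0, 0.974, -0.226, 0.0]
wrist_force: [-2.8, -0.0, 5.9]
opening: 0.14
gripper_force: 30.0
```

Run:
```python
from h import *
go(.522,-.0466,.222)
```

```text
pos [ 0.5226 -0.0474  0.2226] xang -26.07 turn 0.00 shift [-0.8 -0.4  0.6] tilt [ 7.e-04 -9.e-04 -1.e+00] q6 1.71 t 22.28 f [-2.8 -0.   5.9] m [0.02 0.73 0.17] 0.13999328452750226 29.999658465385437
```

>>> send_rows([
  {"x": 0, "y": 0, "z": 0.14, "turn": 5, "jaw": 6},
  {"x": 0, "y": 0, "z": 0.14, "turn": 5, "jaw": 6},
  {"x": 0, "y": 0, "z": 0.14, "turn": 5, "jaw": 6},
  {"x": 0, "y": 0, "z": 0.14, "turn": 5, "jaw": 6},
])

```text
clock: 22.62
tool_pos: [0.5226, -0.0474, 0.2224]
tcp_rot: [0.0, 0.92, -0.391, 0.001]
wrist_force: [-3.5, -1.1, 7.7]
opening: 0.14
gripper_force: 30.1
```

Run:
```python
from h import *
go(.522,-.0466,.222)
```

```text
pos [ 0.5226 -0.0474  0.2224] xang -46.05 turn 0.00 shift [-1.  -0.1  0.4] tilt [ 9.e-04 -1.e-03 -1.e+00] q6 2.05 t 22.62 f [-3.5 -1.1  7.7] m [0.01 0.8  0.32] 0.14049581487992263 30.080426037311554
```

>>> send_rows([
  {"x": 0, "y": 0, "z": 0.14, "turn": 4, "jaw": 6},
  {"x": 0, "y": 0, "z": 0.14, "turn": 4, "jaw": 6},
])

```text
clock: 22.78
tool_pos: [0.5226, -0.0474, 0.2223]
tcp_rot: [0.0, 0.891, -0.454, 0.001]
wrist_force: [-3.8, -0.5, 9.5]
opening: 0.141
gripper_force: 30.1
```

```bash
cat > m.py <<'E'
from h import *
a=[]
for i in range(4):
    s=r.read_state();a.append([s['moment'][2],s['joint_efforts'][5],s['wrist_force'][2]]);r.get_image('wrist')
print(np.round(a,3).tolist(),np.mean(a,0).round(3));go(.522,-.0466,.222)
E
python3 m.py
```

```text
[[0.348, -0.473, 9.527], [0.229, 0.412, 7.358], [0.151, 0.653, 8.214], [0.11, 0.257, 7.947]] [0.21  0.212 8.261]
pos [ 0.5226 -0.0474  0.2223] xang -53.83 turn 0.00 shift [-1.   0.   0.3] tilt [ 9.e-04 -1.e-03 -1.e+00] q6 2.19 t 22.98 f [-4.8 -0.7  8.7] m [0.14 0.88 0.05] 0.14040872234887902 29.956682324409485
```

>>> send_rows([
  {"x": 0, "y": 0, "z": 0.14, "turn": 4, "jaw": 6},
  {"x": 0, "y": 0, "z": 0.14, "turn": 4, "jaw": 6},
])

```text
clock: 23.15
tool_pos: [0.5226, -0.0474, 0.2222]
tcp_rot: [0.0, 0.857, -0.515, 0.001]
wrist_force: [-4.2, 0.0, 9.0]
opening: 0.139
gripper_force: 30.2
```

```bash
python3 m.py
```

```text
[[0.447, -0.519, 8.959], [0.318, 0.432, 9.134], [0.224, 0.69, 9.967], [0.18, 0.297, 8.783]] [0.292 0.225 9.211]
pos [ 0.5226 -0.0474  0.2222] xang -61.82 turn 0.00 shift [-1.   0.2  0.2] tilt [ 0.0011 -0.0011 -1.    ] q6 2.33 t 23.35 f [-3.7 -0.2  9.2] m [0.17 0.97 0.15] 0.13700572571973116 29.97928351163864
```

The resistance is clearly rising (0.13 → 0.35 → 0.45 N·m), and by geometry the handle is about 0.82 rad past contact. One last small turn to the middle of the firm range, then I let go.

>>> send_rows([
  {"x": 0, "y": 0, "z": 0.1, "turn": 4, "jaw": 6},
  {"x": 0, "y": 0, "z": 0.1, "turn": 3, "jaw": 6},
  {"x": 0, "y": 0, "z": 0, "turn": 0, "jaw": 6},
  {"x": 0, "y": 0, "z": 0, "turn": 0, "jaw": 6},
  {"x": 0, "y": 0, "z": 0, "turn": 0, "jaw": 6},
  {"x": 0, "y": 0, "z": 0, "turn": 0, "jaw": 6},
])

```text
clock: 23.85
tool_pos: [0.5226, -0.0474, 0.2222]
tcp_rot: [0.0, 0.825, -0.565, 0.001]
wrist_force: [-4.3, -0.4, 10.1]
opening: 0.137
gripper_force: 30.0
```

```bash
python3 m.py
```

```text
[[0.32, 0.255, 10.093], [0.228, 0.255, 9.728], [0.235, 0.255, 10.59], [0.18, 0.255, 9.846]] [ 0.241  0.255 10.064]
pos [ 0.5227 -0.0474  0.2222] xang -68.81 turn 0.00 shift [-1.   0.3  0.2] tilt [ 0.0012 -0.0011 -1.    ] q6 2.45 t 24.05 f [-4.1  0.5  9.3] m [0.08 1.01 0.25] 0.13988519797531265 30.028131902217865
```

The wrist joint holds 0.255 N·m = 0.13 + 0.13 × 0.96 rad, right in the firm range. I let go and rise.

>>> send_rows([
  {"x": 0, "y": 0, "z": 0, "turn": 0, "jaw": 20},
  {"x": 0, "y": 0, "z": 0, "turn": 0, "jaw": 36},
  {"x": 0, "y": 0, "z": 0, "turn": 0, "jaw": 36},
  {"x": 0, "y": 0, "z": 0, "turn": 0, "jaw": 36},
  {"x": 0, "y": 0, "z": 0, "turn": 0, "jaw": 36},
  {"x": 0, "y": 0, "z": -10, "turn": 0, "jaw": 36},
  {"x": 0, "y": 0, "z": -20, "turn": 0, "jaw": 36},
  {"x": 0, "y": 0, "z": -25, "turn": 0, "jaw": 36},
  {"x": 0, "y": 0, "z": -25, "turn": 0, "jaw": 36},
  {"x": 0, "y": 0, "z": -25, "turn": 0, "jaw": 36},
  {"x": 0, "y": 0, "z": -10, "turn": 0, "jaw": 36},
  {"x": 0, "y": 0, "z": 0, "turn": 0, "jaw": 36},
  {"x": 0, "y": 0, "z": 0, "turn": 0, "jaw": 36},
  {"x": 0, "y": 0, "z": 0, "turn": 0, "jaw": 36},
])

```text
clock: 25.22
tool_pos: [0.5218, -0.0469, 0.3332]
tcp_rot: [0.0, 0.825, -0.565, -0.001]
wrist_force: [-0.4, -0.7, -0.2]
opening: 0.392
gripper_force: 0.0
```

```bash
python3 hb.py w8
python3 - <<'E'
from h import *
go(.522,-.0466,.3); shot('side','d8')
# change of wide jar / bottles areas in side view vs start
a=cv2.imread('pics/d0.png',0).astype(int);b=cv2.imread('pics/d8.png',0).astype(int)
for n,(u,v) in dict(jar=(339,370),reagent=(228,300),spin1=(259,220),spin0=(272,185),beaker=(397,172)).items():
    print(n,np.abs(a-b)[v-15:v+15,u-12:u+12].mean().round(1))
E
```

```text
uv c [[315.62987414 201.56619198]]
area 982.75 centre (np.float64(0.47520000000000007), np.float64(-0.02895)) size mm 84.5 27.0 angle deg 93.81574926504773
area 807.25 centre (np.float64(0.5457000000000001), np.float64(-0.0087)) size mm 44.0 34.0 angle deg 92.17985712755582
area 909.0 centre (np.float64(0.5243471786499024), np.float64(-0.048476832580566405)) size mm 68.97962951660156 21.352392196655273 angle deg 114.32994114926205
area 336.5 centre (np.float64(0.5437933990478516), np.float64(-0.07869810791015625)) size mm 17.309734344482422 42.67707061767578 angle deg 51.09776202147799
pos [ 0.5217 -0.0469  0.333 ] xang -68.86 turn 0.00 shift [-0.1 -0.4 33. ] tilt [-0.0033  0.0012 -1.    ] q6 2.45 t 25.27 f [ 0.1  0.4 -0.6] m [ 0.07 -0.02 -0.01] 0.39171865296252656 0.0
jar 5.3
reagent 3.5
spin1 5.5
spin0 6.8
beaker 5.0
```

The crossbar stayed where I left it, nothing else has moved, and the gripper is clear. I hand in the job.

```bash
python3 -c "
from bench import r
print(r.close_job())"
```

```text
the job is handed in; nothing more can be done
None
```

I handed the job in after about 25 s of the 72 s allowed, with the slim jar in the holder, the yoke home against its stop, and the screw clamped at about 0.96 rad past contact. The hand-in gave no verdict. The foot force wasn't measured directly: I judged it firm from the 0.255 N·m holding torque. The final side-camera check showed the wide jar, beaker and bottles unmoved.

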